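# Ease a stuck polishing wheel out with the knock-out rod

### The job

The wheel is stuck in the blue polishing head. Hold the collared knock-out rod by its long front part and slide it partway into the mouth of the hollow spindle, let go, then take it behind the collar and push it steadily home until the collar rests against the spindle face, so that the wheel is eased out at the other end. Push gently (the spindle bearings must not be forced), leave the rod in place and do not disturb the other things on the bench.

Things in the scene. Friction and masses are not known exactly. Their poses are not given: they have to be found in the camera images.
- mouth (a point): Centre of the mouth of the polishing head's bore, on the 48 x 48 mm steel end face of the spindle block; 150 mm above the bench. x = along the bore, inward (level); z = up. Bore: round, 14 mm in diameter (rod: 12 mm), 4 mm chamfer at the mouth, 200 mm long, right through.
- head: Fixed polishing head: blue casting, steel spindle block 200 mm long through it. Origin: middle of its underside; x along the bore, inward; mouth at x = -100 mm. The first 60 mm behind the mouth are bare 48 mm square block, the casting behind is 75 mm wide and reaches 34 mm above the bore axis. The rod must not press on head and wheel together with more than 35 N (bearings).
- wheel (a joint): How far the wheel (black rubber disc, 90 mm across, at the bore's far end) has come out, m: starts at 0 to 0.006, limit 0.04, 0.025 with the rod home. Its shank's inner end lies 165 mm behind the mouth plus this value. Slides outward only along the bore, against about 7 N of friction plus 25 N per m/s, and stays where left.
- rod_balance (a point): Point on the knock-out rod's axis, near its centre of mass, 50 mm ahead of the collar's front face; x to the tip. Plain steel rod, 12 mm in diameter, 255 mm long, about 0.28 kg (varies), one collar 30 mm across, 10 mm thick. 190 mm of shaft ahead of the collar's front face, tip chamfered to 7 mm; behind the collar a 55 mm tail, also 12 mm in diameter.
- rod_tip (a point): End of the rod's tip, on its axis, 190 mm ahead of the collar's front face; same axes.
- rod_collar (a point): Centre of the collar's front face, on the rod's axis (the face that comes to rest on the spindle block's end face); same axes. The middle of the tail is 37 mm behind this point. Let go partway in, the rod rests in the loose bore, its tail drooping 1 to 5 mm.
- rod: The same knock-out rod; its origin is the centre of the collar's front face, x towards the tip.
- stand_a: Fixed wooden stand of the collared rod, at either of two places: foot 235 x 70 x 12 mm; origin under its middle, x along the rod. The rod lies level in two V notches (14 mm thick posts, about 67 mm high), axis 60 mm above the bench; the posts are 35 mm behind and 150 mm ahead of the collar's front face. Between them it is free, 48 mm above the foot.
- stand_b: Fixed wooden stand of the plain rod, of the same make.
- drift: Bystander: plain dark steel rod without a collar, 12 mm in diameter, 240 mm long, in the other stand, axis 60 mm above the bench; origin at its centre, x along it.
- jar: Bystander: amber jar, 60 mm across, 70 mm high; origin under its centre.
- wrench: Bystander: wrench lying on the bench, x along it.

How it is judged:
By the outcome, as a careful person would: the job done as asked, in the order asked, and still so for the second after the job is handed in, with the robot touching nothing.
It also fails if it takes over 72 s, if anything falls off the work surface, if the arm or the gripper's body presses on something with over 40 N, if the wrist force passes 120 N, or if a joint passes its speed limit or range.

### The arm

A 6-joint arm with a two-finger parallel gripper is mounted at the origin on the work surface. World frame = base frame: x ahead of the robot, y to its left, z up, the work surface at z = 0. Lengths are in m, angles in degrees, forces in N, time in s.
With the tool pointing down it reaches from about 0.275 to 0.85 m from the base axis. Payload 19 kg.
Tool frame: the origin (TCP) lies between the finger pads; the fingertips stand 17 mm ahead of it and the grasp point (between the pads) lies 2 mm behind it (robot.tcp_to_tips is the distance from the TCP to the fingertips, in m); z points along the fingers, y is the line along which they close (so a half turn about z gives the same grasp; the last joint's range is limited). The gripper opens to 85 mm and grips with 20 to 120 N. Pads are 22 mm wide; open, the fingers measure 114 mm over their backs; the gripper's body (76 mm by 85 mm) begins 54 mm behind the grasp point. The pads swing forward as they close: fully open they stand 13 mm farther back than shut.
Start: joints at [55.806, 8.623, 82.357, -0, 89.026, -7.678], TCP at [0.257, 0.514, 0.248] pointing down, gripper open.
Joint ranges: [-160.23, 160.23], [-39.13, 120.54], [6.94, 153.29], [-79.49, 259.48], [9.18, 160.14], [-161.06, 161.06]. Speed limits (degrees/s): [108.29, 108.29, 127.2, 172.46, 172.46, 172.46].

### API

Orientations are given as a 3x3 rotation matrix whose columns are the frame's x, y, z axes.
In Python, from plant import robot, eyes gives the robot as it stands. The module is installed in compiled form; this text tells all that it offers.
- The arm moves only by the shell command python3 -m pendant 'ROWS' [OPENING]. ROWS is JSON, a list that holds one entry, the list of rows, each a list of 6 numbers: the shift along the tool's x, y, z as a fraction of full scale, then the turn, a rotation vector about the tool's x, y, z as a fraction of full scale. In form: [[[dx, dy, dz, rx, ry, rz], ...]]. A call has 1 to 20 rows; each row is the pose to reach, as a shift and turn from the pose commanded when the call began, along the tool's axes at that moment; what a row does not reach only later rows make up. Full scale, the value 1, is 0.08 m for a shift and 90 degrees for a turn. A row lasts 1/8 s, in which the tool goes at most 62.5 mm and 10.7 degrees, less where a joint would pass 70% of its speed; a pose out of reach is approached as far as the arm can. A call with a number of a shift or a turn outside -1 to 1 is refused whole. A call with a gripper value outside its range is refused whole. OPENING is the opening, from 0 (shut) to 1 (fully open), set as the call begins (- or left out, the last holds). The fingers move at their own pace and stop on an object; the grip force is fixed at half the most. Time passes only in rows, so rows that repeat a pose let the fingers close. It gives the time, the measured TCP pose, the force, the opening and the grip force at its end, in the units of the state.
- robot.get_state(): the state, without advancing time (a new reading comes with each control period).
- eyes.camera(name): name is "scene" or "top"; returns a dict with "image" (400x640x3 uint8, red, green, blue), "vfov" (degrees; the focal length in pixels is half the picture's height over the tangent of half this angle, whatever the lens; pixels are square), "cx", "cy" (the principal point, pixels), "rvec" (rotation vector, rad) and "tvec" (3), from world to camera coordinates, as OpenCV has them. Camera axes: x right, y down, z forward; pixel columns grow to the right and rows downward; lengths in m; the calibration is good to about 2 mm. A picture is of the moment at which its call begins. There is no depth.
- robot.job_done(): hands the job in; it is judged then, once.
The state is a dict: "t": time; "joint_positions": joint angles; "joint_vel": joint speeds; "joint_efforts": joint torques, N m; "tcp_pos": TCP position; "orientation": TCP orientation; "ft_force": force on the tool from outside, world axes, zero at the start; "torque": the same for the moment, N m; "opening": finger opening in m; "gripper_force": force on a finger pad.
Only numpy, scipy, OpenCV 4.12 (cv2) and the standard library are available. Lean on these libraries where they do the work, as an engineer would, in place of code of your own. Each camera call takes 0.05 s, during which the arm holds its last target. There are 200 camera calls.

## Working session

There is one attempt and no reset: what is moved stays moved. The work goes in short steps, Python scripts to look and compute and a shell command to move; the robot and the scene stay as the last step left them, time stands still between calls to the robot, and variables do not carry over. Pictures are saved under pics/ and viewed, at most 10 in all, crops included, and the job is handed in when it is done.

```bash
mkdir -p pics
cat > h.py <<'E'
import numpy as np, cv2, json
from plant import robot, eyes
def cam(n):
    c=eyes.camera(n); f=200/np.tan(np.radians(c["vfov"])/2)
    K=np.array([[f,0,c["cx"]],[0,f,c["cy"]],[0,0,1]]); R=cv2.Rodrigues(np.array(c["rvec"],float))[0]; t=np.array(c["tvec"],float).ravel()
    return c["image"],K,R,t
def ray(C,u,v):
    _,K,R,t=C; d=R.T@np.linalg.inv(K)@[u,v,1]; return -R.T@t,d/np.linalg.norm(d)
def onz(C,u,v,z):
    o,d=ray(C,u,v); return o+d*(z-o[2])/d[2]
def proj(C,p):
    q=C[1]@(C[2]@np.array(p)+C[3]); return q[:2]/q[2]
def tri(C1,a,C2,b):
    o1,d1=ray(C1,*a);o2,d2=ray(C2,*b)
    s=np.linalg.lstsq(np.c_[d1,-d2],o2-o1,rcond=None)[0]
    p,q=o1+s[0]*d1,o2+s[1]*d2; return (p+q)/2,np.linalg.norm(p-q)
def save(n,im,k=1):
    cv2.imwrite(n,cv2.resize(im[:,:,::-1],None,fx=k,fy=k,interpolation=cv2.INTER_CUBIC))
E
python3 - <<'E'
from h import *
for n in("scene","top"):
    C=cam(n); save(f"pics/{n}0.png",C[0],1.25); print(n,C[1],-C[2].T@C[3],C[2])
print(robot.get_state())
E
```

```text
scene [[370.58894647   0.         316.55297807]
 [  0.         370.58894647 207.29213292]
 [  0.           0.           1.        ]] [0.97002088 0.47989824 0.89313615] [[-0.81554658  0.57866935 -0.00505556]
 [ 0.45059213  0.62951102 -0.63299495]
 [-0.36311224 -0.51851486 -0.77413942]]
top [[372.47070828   0.         327.487885  ]
 [  0.         372.47070828 200.61215551]
 [  0.           0.           1.        ]] [ 0.5645331  -0.05119482  1.12550181] [[ 0.00845782 -0.99984569  0.01539709]
 [-0.99912013 -0.00908221 -0.04094484]
 [ 0.04107836 -0.01503724 -0.99904277]]
{'t': 0.1, 'joint_positions': array([ 5.58073505e+01,  8.64492557e+00,  8.23868015e+01,  3.37423469e-03,
        8.90266730e+01, -7.67590959e+00]), 'joint_vel': array([ 0.04449592, -0.04842927, -0.11750825,  0.10344492,  0.04799126,
        0.01106282]), 'joint_efforts': array([ 5.47156975e-03, -7.14376187e+01, -5.71798968e+01, -6.59158991e-05,
        7.06324383e-03, -2.77315376e-04]), 'tcp_pos': array([0.25658981, 0.51435699, 0.24778926]), 'orientation': array([[-8.94803439e-01,  4.46459875e-01, -6.21513248e-04],
       [ 4.46460265e-01,  8.94803093e-01, -8.10003119e-04],
       [ 1.94498086e-04, -1.00227455e-03, -9.99999479e-01]]), 'ft_force': array([ 0.38568027, -0.2857591 ,  0.39269898]), 'torque': array([ 0.02495005, -0.05875032, -0.00134331]), 'gripper_force': 0.0, 'opening': 0.08577058953267344}
```

View pics/top0.png

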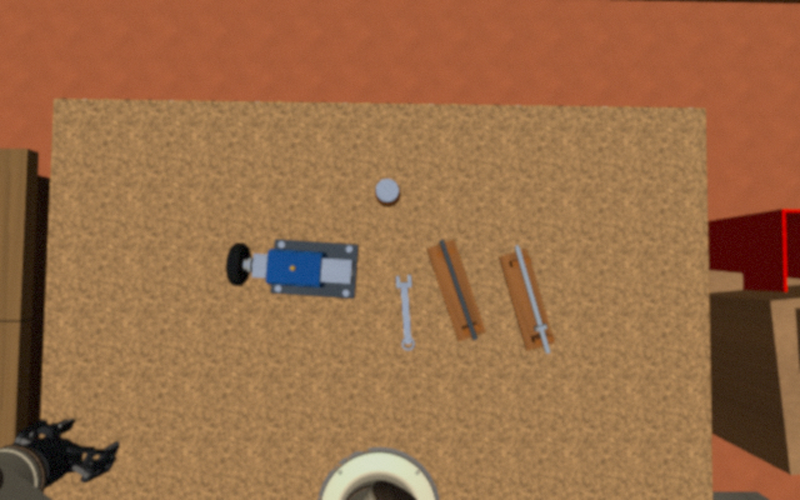

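View pics/scene0.png

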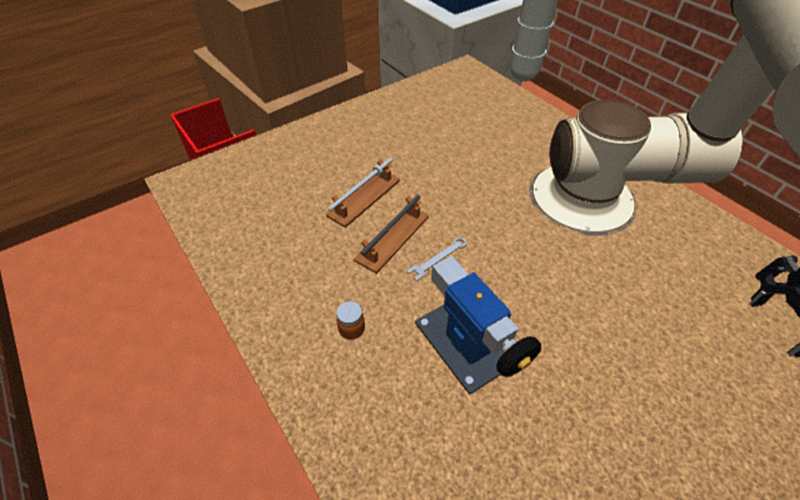

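The top view shows the head at left, with its mouth near (352,271) in the 1.25x picture. The collared rod is at right, with its collar at (541,328) and tip at (518,248). The dark rod, wrench and jar lie between them.

Run:
```python
from h import *
T=cam("top");S=cam("scene")
a=T[0][185:290,205:450]; b=S[0][110:300,255:440]
save("pics/tc.png",a,3.2); save("pics/sc.png",b,3.15)
```

```text
(no output)
```

View pics/tc.png

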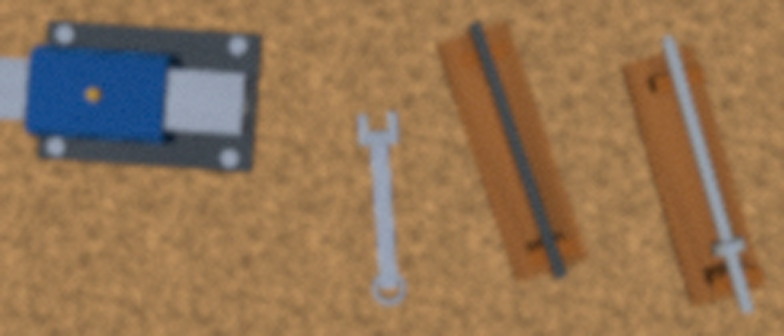

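View pics/sc.png

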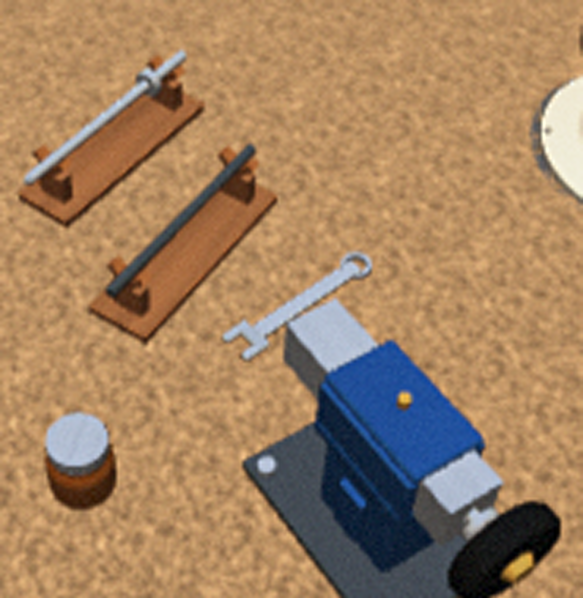

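The crops show the block's top face at x 165-245, y 68-135 in the top crop, and the rod from (670,38) to (747,310) with its collar at (730,246). Next I'll measure both with grey masks.

Run:
```python
from h import *
T=cam("top")
hsv=cv2.cvtColor(T[0],cv2.COLOR_RGB2HSV)
m=((hsv[...,1]<70)&(hsv[...,2]>120)).astype(np.uint8)
n,L,st,ce=cv2.connectedComponentsWithStats(m)
for i in range(1,n):
    x,y,w,h,A=st[i]
    if A<60 or not(185<y<290 and 170<x<450): continue
    pts=np.argwhere(L==i)[:,::-1].astype(np.float32)
    print(st[i],ce[i],cv2.minAreaRect(pts))
    if 405<ce[i][0]<450:
        P=np.array([onz(T,u,v,.06) for u,v in pts])[:,:2]
        l=cv2.fitLine(P.astype(np.float32),cv2.DIST_HUBER,0,.001,.001).ravel(); d=l[:2]*np.sign(l[0])
        s=(P-l[2:])@d; o=(P-l[2:])@[-d[1],d[0]]
        tip=l[2:]+d*s.max(); print("rod yaw",np.degrees(np.arctan2(d[1],d[0])),"len",np.ptp(s),"tip",tip,"tail",l[2:]+d*s.min())
        k=np.abs(o)>.009; print("collar mid",l[2:]+d*s[k].mean(),k.sum(),np.ptp(s[k]))
    elif ce[i][0]<290:
        R=cv2.boxPoints(cv2.minAreaRect(pts)); W=np.array([onz(T,u,v,.174) for u,v in R]); print("block",W.round(4).tolist())
# base plate & casting axes
m=((hsv[...,0]>100)&(hsv[...,0]<125)&(hsv[...,1]>150)).astype(np.uint8); m[:,:200]=0;m[:,300:]=0;m[:185]=0;m[245:]=0
pts=np.argwhere(m)[:,::-1].astype(np.float32); r=cv2.minAreaRect(pts); print("blue",r,[onz(T,u,v,.184).round(4).tolist() for u,v in cv2.boxPoints(r)])
```

```text
[412 196  28  87 423] [425.93144208 240.08510638] ((426.6188049316406, 238.84283447265625), (89.75384521484375, 9.707693099975586), 75.74996948242188)
rod yaw 16.480835 len 0.2558165091890441 tip [ 0.62377981 -0.31275064] tail [ 0.3784736 -0.3853244]
collar mid [ 0.43421347 -0.36883378] 12 0.00895468834499625
[195 202  20  21 268] [205.75       212.12686567] ((204.5, 212.0), (20.0, 19.0), 90.0)
block [[0.5971, 0.2714, 0.174], [0.5975, 0.2233, 0.174], [0.5467, 0.2222, 0.174], [0.5463, 0.2702, 0.174]]
[256 207  26  20 469] [268.47974414 216.42004264] ((268.5, 216.5), (25.0, 19.0), 0.0)
block [[0.5374, 0.1157, 0.174], [0.5857, 0.1165, 0.174], [0.5863, 0.0529, 0.174], [0.5379, 0.0523, 0.174]]
[316 219  16  62 473] [324.2346723  248.95348837] ((323.5255432128906, 249.6389617919922), (60.951263427734375, 13.14948558807373), 87.70938873291016)
blue ((236.031005859375, 214.03541564941406), (44.50121307373047, 27.871461868286133), 3.814074993133545) [[0.5357, 0.2218, 0.184], [0.6056, 0.2187, 0.184], [0.5992, 0.107, 0.184], [0.5291, 0.1105, 0.184]]
```

```bash
python3 -m pendant '[[[-0.5,-0.5,0,0,0,0.5],[-1,-1,0,0,0,1],[-1,-1,0,0,0,1],[-1,-1,0,0,0,1],[-1,-1,0,0,0,1],[-1,-1,0,0,0,1],[-1,-1,0,0,0,1],[-1,-1,0,0,0,1],[-1,-1,0,0,0,1],[-1,-1,0,0,0,1]]]' 0.6
python3 -m pendant '[[[-0.5,0.5,0,0,0,0.3],[-1,1,0,0,0,0.522],[-1,1,0,0,0,0.522],[-1,1,0,0,0,0.522],[-1,1,0,0,0,0.522],[-1,1,0,0,0,0.522]]]'
python3 -m pendant '[[[0,0.6,0,0,0,0],[0,1,0,0,0,0]]]'
python3 -m pendant '[[[0,0.6,0,0,0,0],[0,1,0,0,0,0]]]'
```

```text
t: 1.5
tcp_pos: [0.2926, 0.4072, 0.2482]
orientation: [[0.446, 0.895, -0.0], [0.895, -0.446, -0.0], [-0.0, -0.0, -1.0]]
ft_force: [0.0, -0.1, -0.0]
opening: 0.0517
gripper_force: 0.0
t: 2.25
tcp_pos: [0.3285, 0.2998, 0.2483]
orientation: [[0.958, 0.286, 0.0], [0.286, -0.958, -0.0], [-0.0, 0.0, -1.0]]
ft_force: [0.8, -0.5, -1.6]
opening: 0.0512
gripper_force: 0.0
t: 2.5
tcp_pos: [0.3513, 0.2221, 0.2483]
orientation: [[0.958, 0.288, 0.0], [0.288, -0.958, -0.0], [-0.0, 0.0, -1.0]]
ft_force: [0.8, -0.4, 0.9]
opening: 0.0516
gripper_force: 0.0
t: 2.75
tcp_pos: [0.3741, 0.145, 0.2484]
orientation: [[0.958, 0.287, 0.0], [0.287, -0.958, -0.0], [0.0, 0.0, -1.0]]
ft_force: [-0.5, -0.6, 0.1]
opening: 0.0516
gripper_force: 0.0
```

```bash
for i in 1; do python3 -m pendant '[[[0,0.7,0,0,0,0],[0,1,0,0,0,0]]]'
python3 -m pendant '[[[0,0.7,0,0,0,0],[0,1,0,0,0,0]]]'
python3 -m pendant '[[[0,0.7,0,0,0,0],[0,1,0,0,0,0]]]'
python3 -m pendant '[[[0,0.7,0,0,0,0],[0,1,0,0,0,0]]]'
python3 -m pendant '[[[0,0.7,0,0,0,0],[0,1,0,0,0,0]]]'; done | grep -v orient | tail -4
python3 -m pendant '[[[-0.2,0.7,0.5,0,0,0],[-0.41,1,1,0,0,0],[-0.41,1,1,0,0,0],[-0.41,1,1,0,0,0]]]'
python3 - <<'E'
from h import *
T=cam("top");S=cam("scene")
s=robot.get_state();p=s["tcp_pos"];print(p,s["orientation"])
d=np.array([.9589,.2837]);g=np.array([.4408,-.3669])+.05*d
print(np.r_[g,.058]-p, s["orientation"].T@(np.r_[g,.058]-p))
save("pics/a.png",S[0][110:210,230:400],4)
E
```

```text
tcp_pos: [0.4878, -0.2389, 0.2479]
ft_force: [0.5, 0.7, 0.1]
opening: 0.0509
gripper_force: 0.0
t: 4.5
tcp_pos: [0.4792, -0.3225, 0.1691]
orientation: [[0.958, 0.285, 0.001], [0.285, -0.958, -0.0], [0.0, 0.0, -1.0]]
ft_force: [-0.1, 0.6, 0.5]
opening: 0.0512
gripper_force: 0.0
[ 0.47957377 -0.32242352  0.16987953] [[ 0.95834791  0.28559851  0.00166353]
 [ 0.28560079 -0.95834773 -0.00134841]
 [ 0.00120914  0.00176735 -0.99999771]]
[ 0.00917123 -0.03029148 -0.11187953] [2.67964308e-06 3.14513321e-02 1.11935372e-01]
```

View pics/a.png

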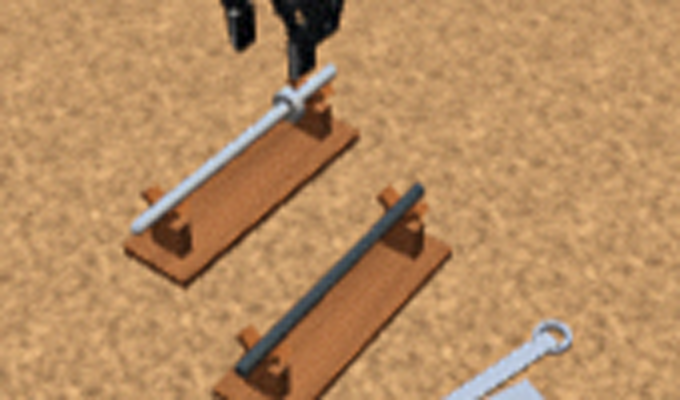

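The fingers are above the rod near (270,20) in the crop, and the rod is clear of them.

```bash
python3 -m pendant '[[[0,0.39,0.3,0,0,0],[0,0.39,0.8,0,0,0],[0,0.39,0.8,0,0,0],[0,0.39,0.8,0,0,0]]]' | grep tcp
python3 -m pendant '[[[0,0,0.3,0,0,0],[0,0,0.6,0,0,0],[0,0,0.6,0,0,0],[0,0,0.6,0,0,0]]]'
python3 -m pendant '[[[0,0,0,0,0,0],[0,0,0,0,0,0],[0,0,0,0,0,0],[0,0,0,0,0,0],[0,0,0,0,0,0],[0,0,0,0,0,0],[0,0,0,0,0,0]]]' 0
python3 -m pendant '[[[0,0,0,0,0,0],[0,0,0,0,0,0]]]' 0
```

```text
tcp_pos: [0.4885, -0.3529, 0.1065]
t: 5.6
tcp_pos: [0.4884, -0.3534, 0.0585]
orientation: [[0.959, 0.284, 0.002], [0.284, -0.959, -0.002], [0.001, 0.002, -1.0]]
ft_force: [-0.3, 0.5, 0.3]
opening: 0.0515
gripper_force: 0.0
t: 6.48
tcp_pos: [0.4878, -0.353, 0.0571]
orientation: [[0.959, 0.284, 0.0], [0.284, -0.959, -0.0], [0.0, 0.0, -1.0]]
ft_force: [-2.3, 3.0, 8.1]
opening: 0.0099
gripper_force: 58.4
t: 6.72
tcp_pos: [0.4878, -0.353, 0.0571]
orientation: [[0.959, 0.284, 0.0], [0.284, -0.959, -0.0], [0.0, 0.0, -1.0]]
ft_force: [-1.3, 2.8, 7.1]
opening: 0.0097
gripper_force: 58.4
```

```bash
python3 -m pendant '[[[0,0,-0.2,0,0,0],[0,0,-0.6,0,0,0],[0,0,-1,0,0,0],[0,0,-1,0,0,0]]]'
python3 -m pendant '[[[0.1,-0.1,-0.4,0,0,-0.08],[0.3,-0.3,-0.5,0,0,-0.18],[0.5,-0.5,-0.5,0,0,-0.28],[0.7,-0.7,-0.5,0,0,-0.38],[0.9,-0.9,-0.5,0,0,-0.48],[1,-1,-0.5,0,0,-0.58],[1,-1,-0.5,0,0,-0.68],[1,-1,-0.5,0,0,-0.75],[1,-1,-0.5,0,0,-0.779],[1,-1,-0.5,0,0,-0.779],[1,-1,-0.5,0,0,-0.779]]]'
python3 -m pendant '[[[0.3,0,0,0,0,0],[0.7,0,0.2,0,0,0],[1,0,0.4,0,0,0],[1,0,0.4,0,0,0],[1,0,0.4,0,0,0]]]'
python3 - <<'E'
from h import *
T=cam("top");S=cam("scene")
save("pics/b1.png",T[0][180:300,190:390],4);save("pics/b2.png",S[0][150:330,270:430],3.3)
s=robot.get_state();print(s["tcp_pos"],s["orientation"])
E
```

```text
t: 7.22
tcp_pos: [0.4885, -0.3537, 0.1396]
orientation: [[0.959, 0.284, 0.003], [0.284, -0.959, -0.003], [0.002, 0.004, -1.0]]
ft_force: [0.5, -0.0, -2.6]
opening: 0.01
gripper_force: 58.8
t: 8.6
tcp_pos: [0.5415, -0.2535, 0.1759]
orientation: [[0.06, 0.998, -0.001], [0.998, -0.06, 0.0], [0.0, -0.001, -1.0]]
ft_force: [-0.1, -1.1, -3.6]
opening: 0.0098
gripper_force: 58.9
t: 9.22
tcp_pos: [0.5465, -0.1736, 0.1448]
orientation: [[0.059, 0.998, 0.0], [0.998, -0.059, -0.0], [-0.0, 0.0, -1.0]]
ft_force: [-0.7, 0.2, -1.8]
opening: 0.0106
gripper_force: 58.8
[ 0.54656517 -0.17416649  0.14484653] [[ 5.96403754e-02  9.98219688e-01  6.93506159e-04]
 [ 9.98219796e-01 -5.96399958e-02 -5.55695630e-04]
 [-5.13345614e-04  7.25413473e-04 -9.99999605e-01]]
```

View pics/b1.png

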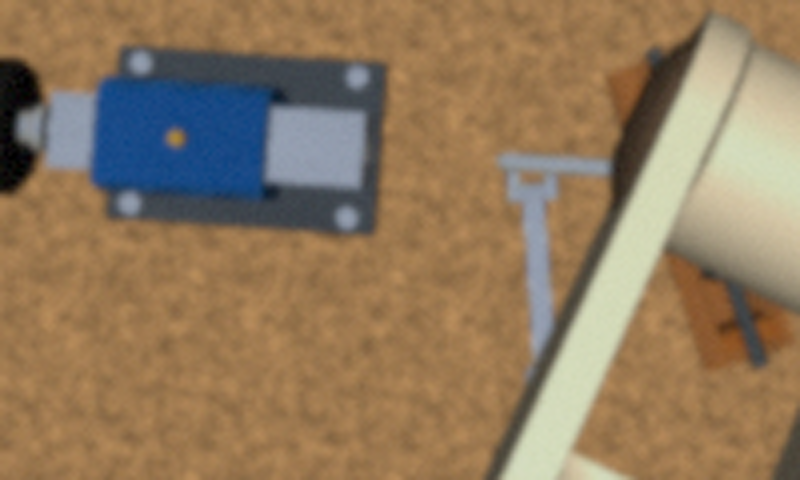

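View pics/b2.png

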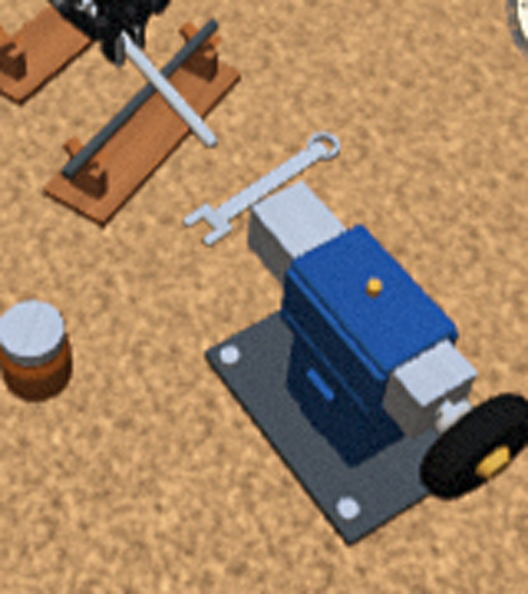

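The tip is at (503,160) in the top crop, almost in line with the bore; block centre line about y=147. The scene crop has the tip at (210,140). I'll measure the offset of rod and bore in the same pictures.

```bash
cat > m.py <<'E'
from h import *
T=cam("top");S=cam("scene")
hsv=cv2.cvtColor(T[0],cv2.COLOR_RGB2HSV).astype(int)
m=(hsv[...,1]<75)&(hsv[...,2]>105)
def mids(us,v0,v1,z):
    P=[];Wd=[]
    for u in us:
        k=np.flatnonzero(m[v0:v1,u])
        if len(k)>2: P.append(onz(T,u,v0+k.mean(),z)[:2]);Wd.append(len(k))
    return np.array(P),Wd
B,w1=mids(range(259,279),195,235,.174); B2,w2=mids(range(204,212),195,235,.174)
R,w3=mids(range(330,341),212,226,.15)
R0,w4=mids(range(316,318),212,226,.15)
print(w1,w2,w3,w4)
A=np.r_[B,B2]; c=np.polyfit(A[:,1],A[:,0],1,w=np.r_[np.ones(len(B)),np.ones(len(B2))]); print("bore dx/dy",c[0],"yaw",90-np.degrees(np.arctan(c[0])),"x at y=.052:",np.polyval(c,.052), "front only",np.polyfit(B[:,1],B[:,0],1))
Q=np.r_[R,R0]; r=np.polyfit(Q[:,1],Q[:,0],1); print("rod dx/dy",r, "x at -.035",np.polyval(r,-.035),"bore there",np.polyval(c,-.035))
g=cv2.cvtColor(T[0],cv2.COLOR_RGB2GRAY).astype(int);print(g[217,276:288]); print(hsv[220,310:320,1],onz(T,314.7,220,.15))
E
python3 m.py
python3 - <<'E'
from h import *
T=cam("top");S=cam("scene")
a=(190+500/4-.4,180+160.5/4-.4); b=(270+210/3.3-.4,150+141/3.3-.4)
print("tip",tri(T,a,S,b), [proj(S,(.5555,-.036,z)) for z in(.14,.15,.16)],b)
# predicted tip from TCP
s=robot.get_state();print(s["tcp_pos"]+s["orientation"]@[.14,0,-.002])
# mouth corners: near-side top corners
for n,a,b in(("c1",(364,110),(250,206)),("c2",(362,188),(303,183))):
    print(n,tri(T,(190+a[0]/4,180+a[1]/4),S,(270+b[0]/3.3,150+b[1]/3.3)))
E
```

```text
[20, 20, 21, 21, 21, 21, 21, 21, 20, 20, 20, 20, 20, 20, 20, 23, 25, 28, 31, 32] [21, 21, 21, 20, 20, 20, 20, 21] [5, 5, 5, 5, 5, 5, 5, 5, 5, 5, 5] [8, 8]
bore dx/dy 0.05668964557226361 yaw 86.75539533881728 x at y=.052: 0.5603366075793402 front only [0.04573074 0.55830376]
rod dx/dy [-0.03090164  0.54874606] x at -.035 0.5498276171054184 bore there 0.5554046084145533
[158 156 155 150 131 107  81  70  72  92 119 130]
[127 133 125 106  61   7  19  27  32  27] [ 0.55360831 -0.0328697   0.15      ]
tip (array([ 0.55494894, -0.03309109,  0.15073614]), np.float64(0.0015580387337286233)) [array([332.59526436, 194.40469736]), array([332.70142897, 191.94264899]), array([332.80926137, 189.44192306])] (333.23636363636365, 192.3272727272727)
[ 0.55475444 -0.03436609  0.14649054]
c1 (array([0.58429548, 0.05341704, 0.17436294]), np.float64(0.0017852240612140058))
c2 (array([0.53407023, 0.05510668, 0.16770257]), np.float64(0.0028618726012440594))
```

```bash
python3 -m pendant '[[[0.2,0.008,-0.02,0,0,0],[0.5,0.008,-0.02,0,0,0],[0.8,0.008,-0.02,0,0,0],[1,0.008,-0.02,0,0,0],[1,0.008,-0.02,0,0,0],[1,0.008,-0.02,0,0,0]]]'
python3 -m pendant '[[[0.04,0,0,0,0,0],[0.09,0,0,0,0,0],[0.13,0,0,0,0,0],[0.17,0,0,0,0,0],[0.21,0,0,0,0,0],[0.25,0,0,0,0,0],[0.25,0,0,0,0,0]]]'
python3 - <<'E'
from h import *
T=cam("top");S=cam("scene")
a=cv2.resize(T[0][190:240,250:350],None,fx=5,fy=5,interpolation=2);b=cv2.resize(S[0][180:240,300:400],None,fx=5,fy=5,interpolation=2)
save("pics/d.png",np.r_[a,b])
E
```

```text
t: 10.28
tcp_pos: [0.5518, -0.0942, 0.146]
orientation: [[0.059, 0.998, 0.0], [0.998, -0.059, -0.0], [-0.0, 0.0, -1.0]]
ft_force: [-0.4, 0.2, -3.5]
opening: 0.0097
gripper_force: 58.8
t: 11.15
tcp_pos: [0.5529, -0.0736, 0.1459]
orientation: [[0.059, 0.998, 0.0], [0.998, -0.059, 0.0], [0.0, 0.0, -1.0]]
ft_force: [-0.2, 0.6, -2.4]
opening: 0.0102
gripper_force: 58.8
```

View pics/d.png

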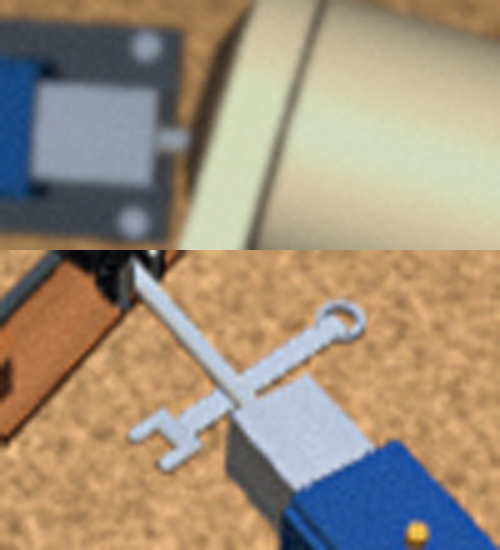

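The rod is entering the mouth centrally: top crop rod at y≈138, face centre ≈136, and no force on the wrist. Carrying on.

```bash
python3 -m pendant '[[[0.04,0,0,0,0,0],[0.09,0,0,0,0,0],[0.14,0,0,0,0,0],[0.19,0,0,0,0,0],[0.24,0,0,0,0,0],[0.3,0,0,0,0,0],[0.3,0,0,0,0,0]]]'
python3 -m pendant '[[[0.04,0,0,0,0,0],[0.09,0,0,0,0,0],[0.14,0,0,0,0,0],[0.19,0,0,0,0,0],[0.24,0,0,0,0,0],[0.3,0,0,0,0,0],[0.3,0,0,0,0,0]]]'
```

```text
t: 12.12
tcp_pos: [0.5543, -0.0496, 0.1459]
orientation: [[0.059, 0.998, -0.0], [0.998, -0.059, 0.0], [0.0, -0.0, -1.0]]
ft_force: [-0.3, 1.1, -2.5]
opening: 0.01
gripper_force: 58.8
t: 13.0
tcp_pos: [0.5558, -0.0256, 0.1459]
orientation: [[0.059, 0.998, -0.0], [0.998, -0.059, 0.0], [0.0, -0.0, -1.0]]
ft_force: [1.2, 0.2, -2.7]
opening: 0.0101
gripper_force: 58.8
```

```bash
python3 -m pendant '[[[0.04,0,0,0,0,0],[0.09,0,0,0,0,0],[0.14,0,0,0,0,0],[0.19,0,0,0,0,0],[0.24,0,0,0,0,0],[0.3,0,0,0,0,0],[0.3,0,0,0,0,0]]]'
python3 -m pendant '[[[0.04,0,0,0,0,0],[0.09,0,0,0,0,0],[0.14,0,0,0,0,0],[0.19,0,0,0,0,0],[0.24,0,0,0,0,0],[0.29,0,0,0,0,0],[0.29,0,0,0,0,0],[0.29,0,0,0,0,0]]]'
```

```text
t: 13.88
tcp_pos: [0.5572, -0.0016, 0.1459]
orientation: [[0.059, 0.998, -0.0], [0.998, -0.059, 0.0], [0.0, -0.0, -1.0]]
ft_force: [0.8, 0.4, -1.3]
opening: 0.0099
gripper_force: 58.9
t: 14.88
tcp_pos: [0.5586, 0.0213, 0.1459]
orientation: [[0.059, 0.998, 0.0], [0.998, -0.059, 0.0], [0.0, -0.0, -1.0]]
ft_force: [1.0, 1.4, -0.7]
opening: 0.0103
gripper_force: 59.0
```

```bash
python3 -m pendant '[[[0,0,0,0,0,0],[0,0,0,0,0,0],[0,0,0,0,0,0],[0,0,0,0,0,0],[0,0,0,0,0,0],[0,0,0,0,0,0]]]' 0.5
python3 -m pendant '[[[0,0,-0.3,0,0,0],[0,0,-0.9,0,0,0],[0,0,-0.9,0,0,0],[0,0,-0.9,0,0,0]]]'
python3 -m pendant '[[[-0.5,0,0,0,0,0],[-1,0,0,0,0,0],[-1,0,0,0,0,0],[-1,0,0,0,0,0]]]'
python3 - <<'E'
from h import *
T=cam("top");S=cam("scene")
a=cv2.resize(T[0][190:240,250:350],None,fx=5,fy=5,interpolation=2);b=cv2.resize(S[0][170:230,290:390],None,fx=5,fy=5,interpolation=2)
save("pics/e.png",np.r_[a,b])
E
```

```text
t: 15.62
tcp_pos: [0.5585, 0.0211, 0.1459]
orientation: [[0.059, 0.998, -0.0], [0.998, -0.059, -0.0], [-0.0, -0.0, -1.0]]
ft_force: [0.1, 1.0, -0.6]
opening: 0.043
gripper_force: 0.0
t: 16.12
tcp_pos: [0.5584, 0.0211, 0.2175]
orientation: [[0.059, 0.998, -0.0], [0.998, -0.059, -0.0], [-0.0, -0.0, -1.0]]
ft_force: [-1.0, 0.3, -0.4]
opening: 0.043
gripper_force: 0.0
t: 16.62
tcp_pos: [0.5536, -0.0584, 0.2171]
orientation: [[0.059, 0.998, -0.001], [0.998, -0.059, 0.001], [0.0, -0.001, -1.0]]
ft_force: [0.5, 0.1, -0.1]
opening: 0.0427
gripper_force: 0.0
```

View pics/e.png

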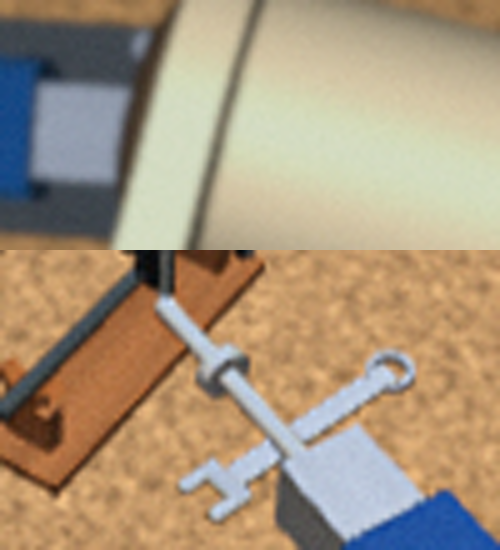

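The rod sits in the bore with its collar at (222,370) and tail end at (163,303) in the combined crop. I'll get the tail's droop by casting these onto the bore's vertical plane.

Run:
```python
from h import *
S=cam("scene")
n=np.array([1,-.0583,0]); c=.5572  # x=.5572+.0583y : bore line through gripper path
def pl(u,v):
    o,d=ray(S,u,v); return o+d*(c-n@o)/(n@d)
for nm,(u,v) in dict(tail=(165,302),collarF=(229,367),collarB=(217,372),mouth=(293,455)).items():
    print(nm,pl(290+u/5-.4,170+(v-250)/5-.4))
s=robot.get_state();print(s["tcp_pos"])
```

```text
tail [ 0.55214213 -0.08675589  0.15083198]
collarF [ 0.55579821 -0.02404449  0.15691433]
collarB [ 0.55517454 -0.03474209  0.14260192]
mouth [0.55929205 0.03588428 0.14568318]
[ 0.55380791 -0.0578986   0.21760487]
```

```bash
python3 -m pendant '[[[-0.07,0,0.3,0,0,0],[-0.07,0,0.7,0,0,0],[-0.07,0,0.92,0,0,0],[-0.07,0,0.92,0,0,0],[-0.07,0,0.92,0,0,0]]]'
python3 -m pendant '[[[0,0,0,0,0,0],[0,0,0,0,0,0],[0,0,0,0,0,0],[0,0,0,0,0,0],[0,0,0,0,0,0],[0,0,0,0,0,0],[0,0,0,0,0,0]]]' 0
```

```text
t: 17.4
tcp_pos: [0.554, -0.0642, 0.1454]
orientation: [[0.059, 0.998, 0.001], [0.998, -0.059, -0.0], [-0.0, 0.001, -1.0]]
ft_force: [0.4, 0.1, 0.1]
opening: 0.0429
gripper_force: 0.0
t: 18.27
tcp_pos: [0.5537, -0.0644, 0.1447]
orientation: [[0.059, 0.998, 0.001], [0.998, -0.059, -0.0], [-0.0, 0.001, -1.0]]
ft_force: [0.6, 1.2, 6.2]
opening: 0.0099
gripper_force: 58.5
```

```bash
python3 -m pendant '[[[0.03,0,-0.005,0,0,0],[0.07,0,-0.01,0,0,0],[0.11,0,-0.015,0,0,0],[0.15,0,-0.02,0,0,0],[0.2,0,-0.02,0,0,0],[0.25,0,-0.02,0,0,0],[0.25,0,-0.02,0,0,0]]]'
python3 -m pendant '[[[0.05,0,0,0,0,0],[0.1,0,0,0,0,0],[0.15,0,0,0,0,0],[0.2,0,0,0,0,0],[0.25,0,0,0,0,0],[0.3,0,0,0,0,0],[0.3,0,0,0,0,0]]]'
```

```text
t: 19.15
tcp_pos: [0.5547, -0.0439, 0.146]
orientation: [[0.059, 0.998, 0.0], [0.998, -0.059, 0.0], [0.0, 0.0, -1.0]]
ft_force: [1.0, 0.2, 0.8]
opening: 0.0099
gripper_force: 58.4
t: 20.02
tcp_pos: [0.5563, -0.0206, 0.1465]
orientation: [[0.059, 0.998, 0.001], [0.998, -0.059, -0.001], [-0.001, 0.001, -1.0]]
ft_force: [0.6, -5.5, 6.2]
opening: 0.0096
gripper_force: 58.8
```

```bash
python3 -m pendant '[[[0.03,0,0,0,0,0],[0.06,0,0,0,0,0],[0.09,0,0,0,0,0],[0.12,0,0,0,0,0],[0.15,0,0,0,0,0]]]'
python3 -m pendant '[[[0.025,0,0,0,0,0],[0.05,0,0,0,0,0],[0.075,0,0,0,0,0],[0.1,0,0,0,0,0]]]'
```

```text
t: 20.65
tcp_pos: [0.5571, -0.0096, 0.1467]
orientation: [[0.059, 0.998, 0.001], [0.998, -0.059, -0.002], [-0.002, 0.001, -1.0]]
ft_force: [-1.4, -14.0, 9.3]
opening: 0.01
gripper_force: 59.1
t: 21.15
tcp_pos: [0.5576, -0.0024, 0.1468]
orientation: [[0.06, 0.998, 0.001], [0.998, -0.06, -0.004], [-0.004, 0.001, -1.0]]
ft_force: [-3.0, -21.7, 9.9]
opening: 0.01
gripper_force: 59.3
```

```bash
python3 -m pendant '[[[0,0,-0.008,0,0,0],[0,0,-0.015,0,0,0],[0,0,-0.015,0,0,0]]]'
python3 -c "
from h import *
s=robot.get_state();print(s['torque'],s['ft_force'])"
```

```text
t: 21.52
tcp_pos: [0.5573, -0.0013, 0.1471]
orientation: [[0.06, 0.998, -0.0], [0.998, -0.06, -0.002], [-0.002, 0.0, -1.0]]
ft_force: [-0.2, -11.2, 1.3]
opening: 0.0094
gripper_force: 58.4
[-1.72723975e+00 -3.66194748e-04 -1.09852264e-01] [ -0.23659925 -11.20276104   1.28191555]
```

```bash
python3 -m pendant '[[[0.02,0,0,0,0,0],[0.04,0,0,0,0,0],[0.06,0,-0.003,0,0,0],[0.08,0,-0.003,0,0,0]]]'
python3 -m pendant '[[[0.015,0,0,0,0,0],[0.03,0,0,0,0,0],[0.045,0,0,0,0,0],[0.06,0,0,0,0,0]]]' | grep -E "tcp|ft|t:"
```

```text
t: 22.02
tcp_pos: [0.5576, 0.0051, 0.1473]
orientation: [[0.059, 0.998, -0.0], [0.998, -0.059, -0.002], [-0.002, -0.0, -1.0]]
ft_force: [0.4, -12.3, 1.4]
opening: 0.0098
gripper_force: 58.4
t: 22.52
tcp_pos: [0.5579, 0.0098, 0.1474]
ft_force: [-0.0, -12.0, 1.4]
```

```bash
python3 -m pendant '[[[0.01,0,0,0,0,0],[0.02,0,0,0,0,0],[0.03,0,0,0,0,0],[0.04,0,0,0,0,0]]]'| grep -E "tcp|ft|t:"
python3 -m pendant '[[[0.006,0,0,0,0,0],[0.012,0,0,0,0,0],[0.018,0,0,0,0,0],[0.018,0,0,0,0,0]]]' | grep -E "tcp|ft|t:"
```

```text
t: 23.02
tcp_pos: [0.5581, 0.0129, 0.1474]
ft_force: [-0.4, -12.3, 1.7]
t: 23.52
tcp_pos: [0.5582, 0.0144, 0.1474]
ft_force: [-0.1, -11.5, 2.0]
```

Run:
```python
from h import *
S=cam("scene");save("pics/f.png",S[0][170:270,310:430],5)
```

```text
(no output)
```

View pics/f.png

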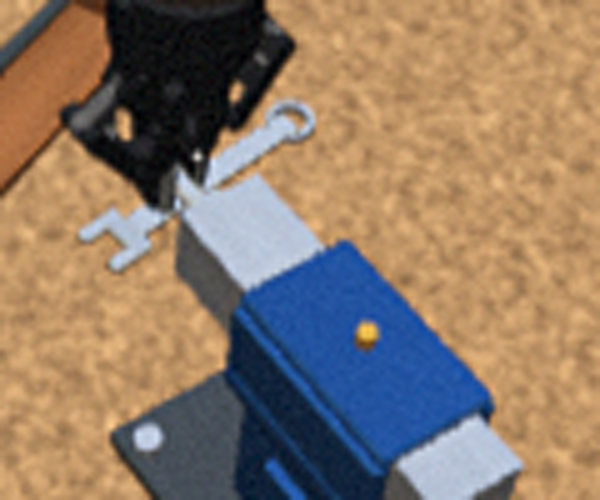

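The collar is close to the spindle face at about (185,195). Last millimetres by force.

```bash
python3 -m pendant '[[[0.006,0,0,0,0,0],[0.012,0,0,0,0,0],[0.012,0,0,0,0,0]]]'| grep -E "tcp|ft"
python3 -m pendant '[[[0.006,0,0,0,0,0],[0.012,0,0,0,0,0],[0.012,0,0,0,0,0]]]'| grep -E "tcp|ft"
```

```text
tcp_pos: [0.5582, 0.0151, 0.1474]
ft_force: [-0.2, -15.3, 1.9]
tcp_pos: [0.5583, 0.0152, 0.1474]
ft_force: [-2.0, -22.7, 1.3]
```

```bash
python3 -m pendant '[[[0.004,0,0,0,0,0],[0.004,0,0,0,0,0],[0.004,0,0,0,0,0]]]'| grep -E "tcp|ft"
python3 -m pendant '[[[-0.01,0,0,0,0,0],[-0.018,0,0,0,0,0],[-0.018,0,0,0,0,0]]]'| grep -E "tcp|ft"
python3 -m pendant '[[[0,0,0,0,0,0],[0,0,0,0,0,0],[0,0,0,0,0,0],[0,0,0,0,0,0],[0,0,0,0,0,0],[0,0,0,0,0,0]]]' 0.5
python3 -m pendant '[[[0,0,-0.3,0,0,0],[0,0,-1,0,0,0],[0,0,-1,0,0,0],[0,0,-1,0,0,0]]]'
python3 -m pendant '[[[-0.5,0,0,0,0,0],[-1,0,-0.5,0,0,0],[-1,0,-0.5,0,0,0],[-1,0,-0.5,0,0,0]]]'|grep tcp
python3 -m pendant '[[[-0.5,0,0,0,0,0],[-1,0,-0.5,0,0,0],[-1,0,-0.5,0,0,0],[-1,0,-0.5,0,0,0]]]'|grep tcp
python3 - <<'E'
from h import *
T=cam("top");S=cam("scene")
hsv=cv2.cvtColor(S[0],cv2.COLOR_RGB2HSV).astype(int)
n=np.array([1,-.0583,0]); c=.5572
def pl(u,v):
    o,d=ray(S,u,v); return o+d*(c-n@o)/(n@d)
# profile of the picture along the rod axis, 1 px steps; grey = rod/collar
for off in (0,.011):
    r=[]
    for y in np.arange(-.035,.062,.003):
        u,v=np.round(proj(S,(c+.0583*y,y,.149+off))).astype(int); r.append((round(float(y)*1000),int(hsv[v,u,1]),int(hsv[v,u,2])))
    print(off,r)
# wheel: black blob centre in top view before: crop (10,125)/4
k=T[0][195:230,175:205].max(2)<60; v,u=np.nonzero(k); print("wheel px",u.min()+175,u.max()+175,[onz(T,x+175,212,.17)[1] for x in(u.min(),u.max())])
E
```

```text
tcp_pos: [0.5583, 0.0152, 0.1474]
ft_force: [-1.6, -24.4, 3.0]
tcp_pos: [0.5583, 0.0151, 0.1474]
ft_force: [-0.4, -13.3, 2.2]
t: 25.82
tcp_pos: [0.5582, 0.0162, 0.1473]
orientation: [[0.059, 0.998, -0.0], [0.998, -0.059, -0.0], [-0.0, -0.0, -1.0]]
ft_force: [-0.2, 0.7, 0.7]
opening: 0.0423
gripper_force: 0.0
t: 26.32
tcp_pos: [0.5582, 0.0162, 0.227]
orientation: [[0.059, 0.998, -0.0], [0.998, -0.059, -0.0], [-0.0, -0.0, -1.0]]
ft_force: [-0.8, 0.2, 0.1]
opening: 0.0428
gripper_force: 0.0
tcp_pos: [0.5532, -0.0635, 0.266]
tcp_pos: [0.5487, -0.1427, 0.3059]
0 [(-35, 126, 190), (-32, 120, 180), (-29, 117, 196), (-26, 114, 202), (-23, 123, 193), (-20, 121, 204), (-17, 103, 206), (-14, 103, 206), (-11, 31, 212), (-8, 37, 215), (-5, 15, 186), (-2, 33, 214), (1, 40, 216), (4, 17, 198), (7, 20, 201), (10, 39, 221), (13, 25, 205), (16, 27, 208), (19, 27, 209), (22, 27, 209), (25, 25, 207), (28, 32, 214), (31, 7, 186), (34, 28, 210), (37, 31, 215), (40, 37, 211), (43, 36, 212), (46, 36, 214), (49, 38, 212), (52, 37, 215), (55, 38, 215), (58, 34, 215), (61, 37, 216)]
0.011 [(-35, 119, 173), (-32, 124, 164), (-29, 120, 176), (-26, 116, 174), (-23, 122, 176), (-20, 123, 182), (-17, 124, 187), (-14, 123, 186), (-11, 123, 186), (-8, 65, 183), (-5, 33, 192), (-2, 36, 214), (1, 44, 197), (4, 28, 210), (7, 31, 208), (10, 24, 209), (13, 24, 209), (16, 24, 221), (19, 5, 196), (22, 41, 220), (25, 15, 200), (28, 3, 185), (31, 32, 208), (34, 32, 214), (37, 20, 188), (40, 22, 208), (43, 37, 215), (46, 36, 213), (49, 36, 212), (52, 38, 212), (55, 37, 216), (58, 40, 217), (61, 37, 215)]
wheel px 175 192 [np.float64(0.32282185746665104), np.float64(0.2797352125103647)]
```

Run:
```python
from h import *
T=cam("top");S=cam("scene")
for n,C in(("top",T),("scene",S)):
    hsv=cv2.cvtColor(C[0],cv2.COLOR_RGB2HSV).astype(int)
    for lat,dz in((0,.0),(.011,0),(-.011,0),(0,.012)):
        r=[]
        for y in np.arange(-.03,.066,.003):
            u,v=np.round(proj(C,(.5572+.0583*y+lat,y,.150+dz))).astype(int); r.append((int(round(y*1000)),int(hsv[v,u,1]),int(hsv[v,u,2])))
        print(n,lat,dz,*["%d:%d/%d"%q for q in r])
t=cv2.cvtColor(T[0],cv2.COLOR_RGB2GRAY)[205:229,270:312]
print("\n".join(" ".join("%3d"%x for x in r) for r in t))
```

```text
top 0 0.0 -30:128/161 -27:129/166 -24:128/163 -21:126/166 -18:129/166 -15:120/166 -12:86/154 -9:22/148 -6:24/162 -3:25/163 0:22/159 3:28/163 6:24/157 9:30/163 12:27/163 15:30/163 18:27/163 21:25/162 24:23/163 27:25/162 30:27/163 33:25/165 36:27/162 39:21/159 42:26/154 45:29/148 48:33/161 51:39/171 54:36/141 57:36/150 60:42/168 63:39/172
top 0.011 0 -30:125/153 -27:128/159 -24:125/174 -21:131/177 -18:124/177 -15:127/173 -12:131/161 -9:121/158 -6:127/162 -3:128/161 0:129/160 3:127/154 6:129/154 9:126/160 12:127/159 15:122/152 18:128/159 21:120/162 24:118/160 27:121/156 30:123/147 33:124/156 36:129/150 39:123/143 42:92/128 45:36/119 48:10/124 51:6/132 54:6/127 57:38/154 60:39/169 63:40/171
top -0.011 0 -30:126/160 -27:127/159 -24:127/156 -21:129/158 -18:124/162 -15:126/164 -12:124/158 -9:125/153 -6:124/156 -3:124/156 0:128/158 3:129/160 6:124/161 9:123/159 12:123/153 15:123/154 18:122/155 21:123/160 24:123/162 27:120/162 30:126/156 33:127/153 36:130/155 39:127/157 42:119/142 45:77/116 48:27/113 51:8/134 54:9/115 57:33/133 60:37/158 63:42/172
top 0 0.012 -30:128/161 -27:129/166 -24:128/1
[... 5018 characters left out ...]
 122 125 131 131 126 123 122
142 143 144 144 144 144 145 147 148 133  99  69  61  69  84 113 131 133 133 132 134 139 141 136 129 130 132 138 139 136 131 127 125 121 116 120 126 132 135 130 127 125
114 113 118 119 123 129 129 130 130 121  94  70  67  72  85 111 125 131 133 133 135 138 137 135 131 131 131 136 141 140 133 124 128 123 122 122 125 134 137 129 125 131
 81  83  90  88  91  96  96  98  98  95  81  72  67  70  86 111 122 123 126 128 129 129 128 128 126 125 127 133 139 136 130 126 128 128 126 126 129 135 135 129 127 129
 72  69  70  73  73  73  77  76  77  75  71  71  66  67  83 106 120 120 123 125 124 127 122 117 119 118 122 129 133 138 131 126 127 129 131 128 127 131 128 125 125 133
```

```bash
python3 -c "
from plant import robot
print(robot.job_done())"
```

```text
the job is handed in; nothing more can be done
None
```

The rod is home and left in place, and the job is handed in at about 27 s. The push peaked at about 24 N at the wrist, the collar sits against the spindle face to within about 1 mm in the top view, and the wheel came out roughly 20 mm. No other object was touched as far as the pictures show.

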